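# Find the sample case with the loose grinding ball and hold it out

### The job

One of the three sealed grey sample cases has a grinding ball loose inside. Working from left to right as the robot sees them, lift each case clear of the bench, shake it by tipping it well over end to end to tell whether a ball rolls and knocks inside, and stand it back upright where it was (the last may stay in the gripper if it is the one). Then take the case that rattles, present it level and still above the middle of the handover tray, a hand's breadth clear of it, and finish while still holding it there; leave everything else undisturbed.

Things in the scene. Friction and masses are not known exactly. Their poses are not given: they have to be found in the camera images.
- case_left: Left sealed grey sample case as the robot sees it (largest y): closed rigid box 130 long (x) x 54 wide (y) x 60 mm high; origin: centre of its underside, z up. The three look alike. Steel latches stand 3 mm out of the short ends. Grip from above across the black ribbed panels amid the long sides (40 mm long, 58 mm over both). Which case holds the unseen ball is drawn at random each time.
- case_middle: Middle sealed grey sample case as the robot sees it (middle y): closed rigid box 130 long (x) x 54 wide (y) x 60 mm high; origin: centre of its underside, z up. The ball: steel, 30 mm, 0.11 kg, on a floor falling 0.08 rad to both ends. Tipping 0.35 rad rolls it 90 mm to the other end in 0.6 s; it knocks, stays when levelled, and the moment about the case's y differs 0.1 N m.
- case_right: Right sealed grey sample case as the robot sees it (smallest y): closed rigid box 130 long (x) x 54 wide (y) x 60 mm high; origin: centre of its underside, z up. Each case alone weighs 0.2 to 0.375 kg at random, so weight alone tells nothing. The two without the ball are empty and their moment is the same when levelled after either tip.
- handover_tray: shallow steel handover tray fixed on the far side of the bench, 110 (x) x 180 (y) mm, rim 14 mm high. Origin: centre of its underside, on the bench
- beaker: bystander, leave alone: glass beaker, 54 mm across, 65 mm high, between the left and middle cases. Origin: its underside centre
- jar: bystander, leave alone: amber jar, 46 mm across, 60 mm high, between the middle and right cases. Origin: its underside centre
- dish: bystander, leave alone: glass dish, 60 mm across, 14 mm high, nearest the robot. Origin: its underside centre
- vial_tray: bystander, leave alone: blue divided tray, 100 x 130 x 30 mm, far right. Origin: its underside centre
- reagent: bystander, leave alone: white plastic bottle with blue cap, 64 mm across, 150 mm high, far left. Origin: its underside centre
- spatula: bystander, leave alone: spatula about 160 mm long lying far left. Origin: its underside centre

How it is judged:
By the outcome, as a careful person would: the job done as asked, in the order asked, and still so for the second after the job is handed in, while the arm keeps its last pose, push and grip.
It also fails if it takes over 72 s, if anything falls off the work surface, if the arm or the gripper's body presses on something with over 40 N, if the wrist force passes 120 N, or if a joint passes its speed limit or range.

### The arm

A 7-joint arm with a two-finger parallel gripper is mounted at the origin on the work surface. World frame = base frame: x ahead of the robot, y to its left, z up, the work surface at z = 0. Lengths are in m, angles in rad, forces in N, time in s.
With the tool pointing down it reaches from about 0.4 to 0.85 m from the base axis. Payload 4.5 kg.
Tool frame: the origin (TCP) lies at the very end of the fingers, on their centre line; the grasp point (between the pads) lies 19 mm behind it (r.grip_depth is the z of the grasp point in the tool frame, in m); z points along the fingers, y is the line along which they close (so a half turn about z gives the same grasp; the last joint's range is limited). The gripper opens to 88 mm and grips with 3 to 60 N. Pads are 18 mm wide; open, the fingers measure 123 mm over their backs; the gripper's body (75 mm by 187 mm) begins 45 mm behind the grasp point.
Start: joints at [1.296, 0.689, -0.195, 1.565, 0.157, 0.902, -0.215], TCP at [0.19, -0.595, 0.239] pointing down, gripper open.
Joint ranges: [-3.01, 3.01], [-0.46, 2.08], [-1.47, 1.51], [0.13, 2.56], [-1, 4.14], [0.04, 2.09], [-2.66, 2.66]. Speed limits (rad/s): [2.57, 2.57, 3.14, 3.14, 3.14, 3.14, 3.14].

### API

Orientations are given as a unit quaternion [x, y, z, w].
In Python, from plant import r gives the robot as it stands.
- The arm moves only by the shell command python3 steer.py [FORCE], which reads ROWS from standard input. ROWS is a JSON object with one list for each field, all of the same length, 1 to 10, a row being the entries at one place: aperture (the opening from 0.0 (shut) to 1.0 (fully open)), tx, ty, tz (the shift in units of 20 mm), rx, ry, rz (a rotation vector in units of 0.25 rad); each row is the pose to reach, as a shift and turn from the pose commanded when the command began, along the tool's axes at that moment; what a row does not reach only later rows make up. A row lasts 1/10 s, in which the tool goes at most 0.05 m and 0.15 rad, less where a joint would pass 70% of its speed; a pose out of reach is approached as far as the arm can. The fingers move at their own pace and stop on an object; FORCE is the grip in N (left out, the last holds). Time passes only in rows, so rows that do not move let the fingers close. It prints the time, the measured TCP pose, the force, the opening and the grip force at its end. Input that does not fit is refused with a message, and nothing moves.
- r.get_state(): the state, without advancing time (a new reading comes with each control period).
- r.snapshot(name): name is "scene" or "top" or "wrist"; returns the picture (384x512x3 uint8, red, green, blue); there is no depth.
- r.camera_params(name): a dict with "fx", "fy", "cx", "cy" (pixels), "k1" (the pictures are not rectified: a ray, as slopes to the right and down, at radius r is drawn at 1 + k1 r^2 times it, then the intrinsics apply), "rvec" (rotation vector, rad) and "tvec" (3), from world to camera coordinates, as OpenCV has them. Camera axes: x right, y down, z forward; pixel columns grow to the right and rows downward; lengths in m; the calibration is good to about 2 mm. A picture is of the moment at which its call begins: read the wrist's pose just before it. camera_params takes no time and is no camera call; for the wrist camera it gives the pose at the moment of the call.
- r.finish_job(): hands the job in; it is judged then, once.
The state is a dict: "clock": time; "q": joint angles; "qd": joint speeds; "joint_torque": joint torques, N m; "tool_pos": TCP position; "eef_rot": TCP orientation; "contact_force": force on the tool from outside, world axes, zero at the start; "moment": the same for the moment, N m; "opening": opening from 0.0 (shut) to 1.0 (fully open); "finger_force": force on a finger pad.
Only numpy, scipy, OpenCV 4.12 (cv2) and the standard library are available. Lean on these libraries where they do the work, as an engineer would, in place of code of your own. Each camera call takes 0.05 s, during which the arm holds its last target. There are 200 camera calls.

## Working session

There is one attempt and no reset: what is moved stays moved. The work goes in short steps, Python scripts to look and compute and a shell command to move; the robot and the scene stay as the last step left them, time stands still between calls to the robot, and variables do not carry over. Pictures are saved under pics/ and viewed, at most 10 in all, crops included, and the job is handed in when it is done.

```bash
ls; mkdir -p pics; python3 - <<'E'
from plant import r
import cv2
for n in("scene","top"):
    cv2.imwrite(f"pics/{n}0.png",r.snapshot(n)[:,:,::-1])
    print(n,r.camera_params(n))
s=r.get_state();print(s)
E
```

```text
pics
plant.py
steer.py
scene {'fx': 380.29145315950484, 'fy': 380.29145315950484, 'cx': 258.45875606288644, 'cy': 198.2708443769656, 'k1': -0.057789734933922046, 'rvec': array([ 1.83726528,  1.29211741, -0.68197566]), 'tvec': array([-0.17392101, -0.22968511,  1.65055648])}
top {'fx': 482.95597104152193, 'fy': 482.95597104152193, 'cx': 259.2179420382324, 'cy': 186.553418972281, 'k1': -0.14297064630015904, 'rvec': array([ 2.18153497, -2.19924739,  0.03438994]), 'tvec': array([0.00544139, 0.51337824, 1.46561487])}
{'clock': 0.1, 'q': array([ 1.29580947,  0.68988604, -0.19453532,  1.5662081 ,  0.15729678,
        0.90250916, -0.21505961]), 'qd': array([-0.00023677, -0.0019624 , -0.00096733, -0.00427041,  0.00042405,
        0.00061304, -0.0009227 ]), 'joint_torque': array([-2.80521956e-03, -5.28495491e+01, -1.27186351e+00, -1.53836131e+01,
       -5.26585313e-02,  1.91390500e-03,  4.33351147e-05]), 'tool_pos': array([ 0.18973814, -0.59492159,  0.23800791]), 'eef_rot': array([ 9.88095244e-01,  1.53841260e-01, -1.77442988e-04, -7.90045913e-04]), 'contact_force': array([ 0.3864068 , -0.37402574,  0.13038309]), 'moment': array([-0.00363688,  0.01432095, -0.01334798]), 'finger_force': 0.0, 'opening': 1.001187019621363}
```
View pics/top0.png

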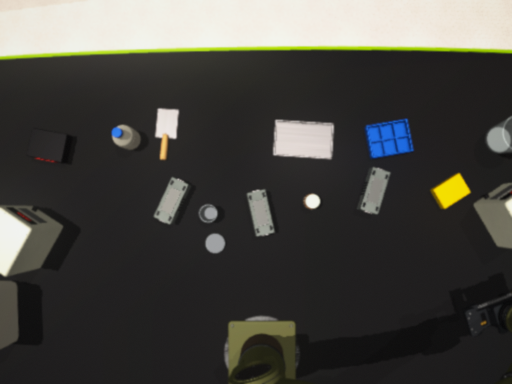

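View pics/scene0.png

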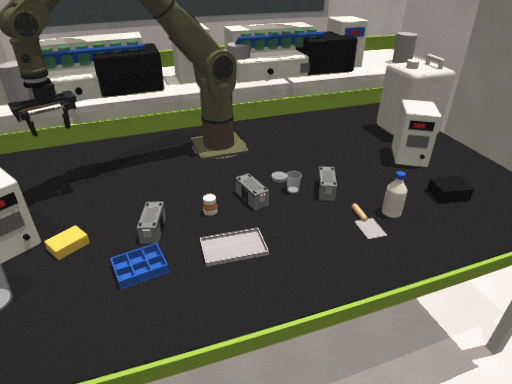

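Top view: cases near (171,200), (261,212) and (375,190), tray at (303,139), beaker at (208,213), jar at (312,201) and dish at (215,243). The scene view shows the same cases at about (327,183), (252,191) and (151,222).

```bash
cat > h.py <<'E'
import numpy as np, cv2
from plant import r
from scipy.spatial.transform import Rotation as R
def ray(p,uv):
    uv=np.atleast_2d(np.float64(uv)); K=np.array([[p['fx'],0,p['cx']],[0,p['fy'],p['cy']],[0,0,1]])
    n=cv2.undistortPoints(uv[:,None],K,np.array([p['k1'],0,0,0.]))[:,0]
    M=cv2.Rodrigues(p['rvec'])[0]
    return -M.T@p['tvec'], np.c_[n,np.ones(len(n))]@M
def plane(p,uv,z):
    o,d=ray(p,uv); return o+d*((z-o[2])/d[:,2])[:,None]
def tri(p1,u1,p2,u2):
    o1,d1=ray(p1,u1);o2,d2=ray(p2,u2);d1=d1[0]/np.linalg.norm(d1[0]);d2=d2[0]/np.linalg.norm(d2[0])
    s=np.linalg.lstsq(np.c_[d1,-d2],o2-o1,rcond=None)[0]
    a,b=o1+s[0]*d1,o2+s[1]*d2; return (a+b)/2,np.linalg.norm(a-b)
def st():
    s=r.get_state(); print('t',round(s['clock'],2),'tcp',s['tool_pos'].round(4),'R',R.from_quat(s['eef_rot']).as_matrix().round(3).tolist(),'F',s['contact_force'].round(2),'M',s['moment'].round(3),'op',round(s['opening'],3),'ff',round(s['finger_force'],1)); return s
E
python3 - <<'E'
from h import *
im=cv2.imread('pics/top0.png'); p=r.camera_params('top')
for n,(x,y,w,h) in dict(L=(148,170,48,60),M=(240,182,44,60),R=(352,160,44,60),tray=(266,112,76,54)).items():
    c=im[y:y+h,x:x+w]; m=(c.max(2)>65).astype(np.uint8)
    cs,_=cv2.findContours(m,cv2.RETR_EXTERNAL,cv2.CHAIN_APPROX_NONE); c0=max(cs,key=cv2.contourArea).reshape(-1,2)+[x,y]
    rc=cv2.minAreaRect(c0.astype(np.float32)); z=.06 if n!='tray' else .014
    b=plane(p,cv2.boxPoints(rc),z)
    e=[b[1]-b[0],b[2]-b[1]]; l=max(e,key=np.linalg.norm)
    print(n,rc,b.mean(0).round(4),[np.linalg.norm(v).round(4) for v in e],'yaw',np.degrees(np.arctan2(l[1],l[0])).round(1))
for n,u in dict(beaker=(208,213),jar=(312,201),dish=(215,243)).items(): print(n,plane(p,u,.06)[0].round(3),plane(p,u,.014)[0].round(3))
a=cv2.resize(im[160:240,150:400],None,fx=3.2,fy=3.2,interpolation=cv2.INTER_CUBIC)
s=cv2.imread('pics/scene0.png')[155:250,125:385]
b=cv2.resize(s,None,fx=800/260,fy=800/260,interpolation=cv2.INTER_CUBIC)
v=np.vstack([a,b]);v=np.clip(v*1.5,0,255).astype(np.uint8);cv2.imwrite('pics/z.png',v);print(v.shape)
E
```

```text
L ((170.62684631347656, 200.05853271484375), (19.4862060546875, 47.0742073059082), 24.775142669677734) [0.4731 0.265  0.06  ] [np.float64(0.1405), np.float64(0.0588)] yaw -25.1
M ((260.070556640625, 212.317626953125), (47.29083251953125, 19.74066734313965), 77.47119140625) [ 0.435  -0.0013  0.06  ] [np.float64(0.0584), np.float64(0.1396)] yaw -167.9
R ((374.70220947265625, 190.52012634277344), (19.658334732055664, 46.91434860229492), 16.990825653076172) [ 0.4966 -0.3429  0.06  ] [np.float64(0.14), np.float64(0.0592)] yaw -18.1
tray ((303.126953125, 138.7823944091797), (61.066585540771484, 37.53486633300781), 3.6913859844207764) [ 0.6594 -0.135   0.014 ] [np.float64(0.1164), np.float64(0.1885)] yaw -94.1
beaker [0.434 0.153 0.06 ] [0.434 0.159 0.014]
jar [ 0.467 -0.155  0.06 ] [ 0.468 -0.159  0.014]
dish [0.345 0.133 0.06 ] [0.342 0.138 0.014]
(548, 800, 3)
```

View pics/z.png

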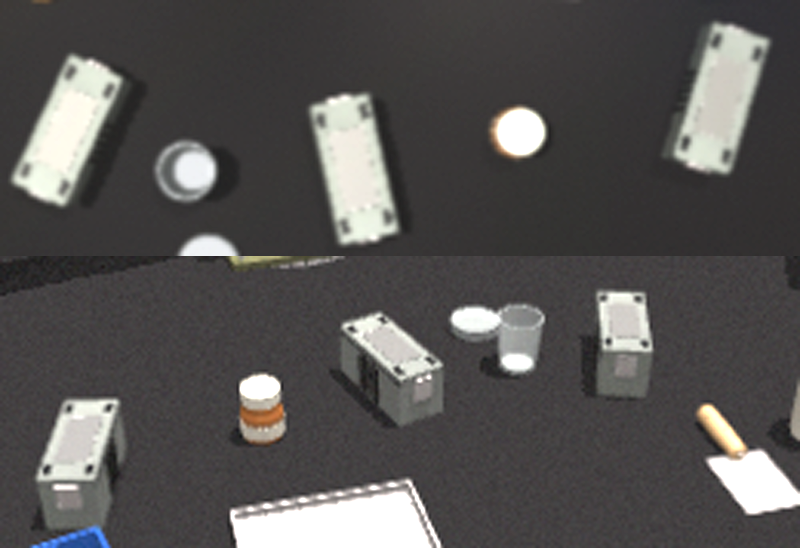

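The label centres show clearly in both views, so I triangulate those and work out the approach to the left case.

```bash
cat >> h.py <<'E'
def go(pos,yaw,name=''):
    "tool-axis shift and turn to TCP pos, tool x at yaw deg, pointing down"
    s=r.get_state(); A=R.from_quat(s['eef_rot']); c,n=np.cos(np.radians(yaw)),np.sin(np.radians(yaw))
    T=R.from_matrix(np.array([[c,n,0],[n,-c,0],[0,0,-1.]]))
    print(name,'shift',A.inv().apply(np.array(pos)-s['tool_pos']).round(4),'turn',(A.inv()*T).as_rotvec().round(3))
E
python3 - <<'E'
from h import *
pt,ps=r.camera_params('top'),r.camera_params('scene')
k=800/260
for n,a,b in (('L',(69,131),(625,323)),('M',(355,168),(392,346)),('R',(722,98),(80,444))):
    X,e=tri(pt,(a[0]/3.2+150-.34,a[1]/3.2+160-.34),ps,(b[0]/k+125-.34,(b[1]-256)/k+155-.34)); print(n,X.round(4),e.round(4))
go([.43,-.1,.26],-25); go([.47,.26,.26],-25)
E
```

```text
L [0.4731 0.2673 0.0547] 0.007
M [4.364e-01 1.000e-04 5.770e-02] 0.0063
R [ 0.4979 -0.3432  0.0522] 0.0059
 shift [ 0.3794 -0.3985 -0.0214] turn [-0.002  0.001  0.745]
 shift [ 0.5269 -0.7293 -0.0209] turn [-0.002  0.001  0.745]
```

Careful with the scale: shifts go in units of 20 mm and turns go in units of 0.25 rad. That gives: -0.4 m is -20, 0.38 m is 19, 0.745 rad is 2.98.

```bash
echo '{"aperture": [1, 1, 1, 1, 1, 1, 1, 1, 1, 1], "tx": [19, 19, 19, 19, 19, 19, 19, 19, 19, 19], "ty": [-20, -20, -20, -20, -20, -20, -20, -20, -20, -20], "tz": [-1, -1, -1, -1, -1, -1, -1, -1, -1, -1], "rx": [0, 0, 0, 0, 0, 0, 0, 0, 0, 0], "ry": [0, 0, 0, 0, 0, 0, 0, 0, 0, 0], "rz": [2.98, 2.98, 2.98, 2.98, 2.98, 2.98, 2.98, 2.98, 2.98, 2.98]}' | python3 steer.py 45; python3 -c "
from h import *
st();go([.47,.26,.26],-25)"
```

```text
clock: 1.1
tool_pos: [0.4082, -0.1437, 0.2569]
eef_rot: [0.976, -0.216, -0.0, 0.0]
contact_force: [0.8, -0.4, 0.1]
opening: 0.997
finger_force: 0.0
t 1.1 tcp [ 0.4082 -0.1437  0.2569] R [[0.906, -0.423, -0.0], [-0.423, -0.906, -0.0], [-0.0, 0.0, -1.0]] F [ 0.8  -0.38  0.12] M [ 0.048 -0.165 -0.041] op 0.997 ff 0.0
 shift [-0.1145 -0.3921 -0.0032] turn [0. 0. 0.]
```

```bash
echo '{"aperture": [1, 1, 1, 1, 1, 1, 1, 1, 1, 1], "tx": [-5.5, -5.5, -5.5, -5.5, -5.5, -5.5, -5.5, -5.5, -5.5, -5.5], "ty": [-19, -19, -19, -19, -19, -19, -19, -19, -19, -19], "tz": [0, 0, 0, 0, 0, 0, 0, 0, 0, 0], "rx": [0, 0, 0, 0, 0, 0, 0, 0, 0, 0], "ry": [0, 0, 0, 0, 0, 0, 0, 0, 0, 0], "rz": [0, 0, 0, 0, 0, 0, 0, 0, 0, 0]}' | python3 steer.py; python3 -c "
from h import *
st();p=r.camera_params('wrist');im=r.snapshot('wrist')[:,:,::-1];cv2.imwrite('pics/wL.png',im);import pickle;pickle.dump(p,open('wL.pkl','wb'));print(p)"
```

```text
clock: 2.1
tool_pos: [0.468, 0.2458, 0.2562]
eef_rot: [0.977, -0.215, -0.0, 0.001]
contact_force: [-0.1, -0.2, -0.3]
opening: 1.003
finger_force: 0.0
t 2.1 tcp [0.468  0.2458 0.2562] R [[0.907, -0.42, -0.001], [-0.42, -0.907, -0.001], [-0.001, 0.001, -1.0]] F [-0.13 -0.19 -0.31] M [0.048 0.015 0.027] op 1.003 ff 0.0
{'fx': 321.52323683749444, 'fy': 321.52323683749444, 'cx': 256.2782003658681, 'cy': 191.00795040649163, 'k1': -0.042084606317947824, 'rvec': array([-1.60623787,  2.5151956 ,  0.32529715]), 'tvec': array([0.41933495, 0.27059414, 0.48859541])}
```

View pics/wL.png

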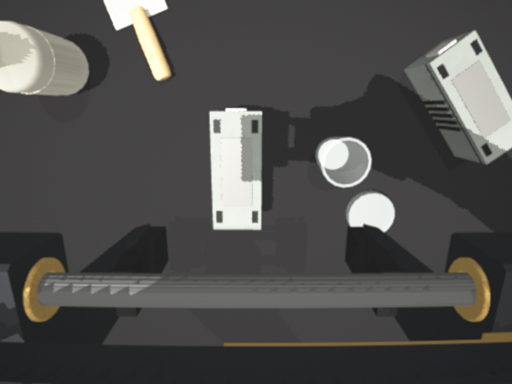

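The wrist view shows the left case's top face from (211,108) to (262,229), nearly aligned with the fingers, and the beaker at (344,161).

```bash
cat >> h.py <<'E'
def case(p,im,box,z=.06,th=110):
    x,y,w,h=box; m=(im[y:y+h,x:x+w].min(2)>th).astype(np.uint8); m=cv2.morphologyEx(m,cv2.MORPH_CLOSE,np.ones((13,13)),borderValue=0); m=cv2.morphologyEx(m,cv2.MORPH_OPEN,np.ones((25,25)))
    c=max(cv2.findContours(m,0,cv2.CHAIN_APPROX_NONE)[0],key=cv2.contourArea).reshape(-1,2)+[x,y]
    rc=cv2.minAreaRect(np.float32(c)); b=plane(p,cv2.boxPoints(rc),z); e=[b[1]-b[0],b[2]-b[1]]; l=max(e,key=np.linalg.norm)
    yaw=(np.degrees(np.arctan2(l[1],l[0]))+90)%180-90
    print(np.round(rc[0],1),np.round(rc[1],1),b.mean(0).round(4),[np.linalg.norm(v).round(4) for v in e],'yaw',yaw.round(1)); return rc[0],b.mean(0),yaw
E
python3 - <<'E'
from h import *
import pickle
im=cv2.imread('pics/wL.png');p=pickle.load(open('wL.pkl','rb'))
c,_,_=case(p,im,(190,85,85,155)); pt=r.camera_params('top')
print(tri(pt,(69/3.2+150-.34,131/3.2+160-.34),p,c))
m=case(p,im,(400,20,112,150))
print(tri(pt,(355/3.2+150-.34,168/3.2+160-.34),p,(482,97)))
print(plane(p,[(344,161)],.065))
E
```

```text
[235.5 170. ] [ 51. 118.] [0.4729 0.268  0.06  ] [np.float64(0.1308), np.float64(0.0529)] yaw -26.9
(array([0.47170913, 0.26968953, 0.03157317]), np.float64(0.002050115301988241))
[477.6  95.1] [124.5  57. ] [0.4385 0.0011 0.06  ] [np.float64(0.0557), np.float64(0.1371)] yaw 12.4
(array([ 0.43616944, -0.00318737,  0.05729046]), np.float64(0.00165688844494172))
[[0.43663162 0.15696047 0.065     ]]
```

```bash
python3 -c "
from h import *
go([.473,.2675,.016],-26)"
```

```text
shift [-0.0055 -0.0238  0.2403] turn [0.002 0.    0.017]
```

```bash
echo '{"aperture": [1, 1, 1, 1, 1, 1, 1, 1, 1], "tx": [-0.275, -0.275, -0.275, -0.275, -0.275, -0.275, -0.275, -0.275, -0.275], "ty": [-1.2, -1.2, -1.2, -1.2, -1.2, -1.2, -1.2, -1.2, -1.2], "tz": [1.5, 4, 6.5, 8.75, 10.5, 11.5, 12, 12, 12], "rx": [0, 0, 0, 0, 0, 0, 0, 0, 0], "ry": [0, 0, 0, 0, 0, 0, 0, 0, 0], "rz": [0.068, 0.068, 0.068, 0.068, 0.068, 0.068, 0.068, 0.068, 0.068]}' | python3 steer.py; python3 -c "
from h import *
st();go([.473,.2675,.016],-26)"
```

```text
clock: 3.05
tool_pos: [0.4746, 0.2686, 0.0178]
eef_rot: [0.974, -0.225, 0.001, -0.0]
contact_force: [-0.8, 0.6, -0.0]
opening: 0.998
finger_force: 0.0
t 3.05 tcp [0.4746 0.2686 0.0178] R [[0.898, -0.439, 0.001], [-0.439, -0.898, 0.0], [0.001, -0.001, -1.0]] F [-0.81  0.64 -0.01] M [ 0.041 -0.    -0.017] op 0.998 ff 0.0
 shift [-0.0009  0.0017  0.0018] turn [-0.001 -0.001 -0.001]
```

Grip, then lift 0.22 m.

```bash
echo '{"aperture": [0.5, 0.4, 0.4, 0.4, 0.4], "tx": [0, 0, 0, 0, 0], "ty": [0, 0, 0, 0, 0], "tz": [0, 0, 0, 0, 0], "rx": [0, 0, 0, 0, 0], "ry": [0, 0, 0, 0, 0], "rz": [0, 0, 0, 0, 0]}' | python3 steer.py 45; python3 -c "
from h import *
st()"
```

```text
clock: 3.55
tool_pos: [0.4733, 0.2685, 0.0172]
eef_rot: [0.974, -0.225, -0.0, 0.001]
contact_force: [-0.4, -1.0, 5.8]
opening: 0.652
finger_force: 45.0
t 3.55 tcp [0.4733 0.2685 0.0172] R [[0.899, -0.438, -0.001], [-0.438, -0.899, -0.001], [-0.0, 0.001, -1.0]] F [-0.4  -0.96  5.81] M [-0.519  0.321  0.044] op 0.652 ff 45.0
```

In the tool's units: -0.19 m is -9.5, -0.18 m is -9.

```bash
echo '{"aperture": [0.4, 0.4, 0.4, 0.4, 0.4, 0.4, 0.4, 0.4], "tx": [0, 0, 0, 0, 0, 0, 0, 0], "ty": [0, 0, 0, 0, 0, 0, 0, 0], "tz": [-1, -3, -5.5, -7.5, -9, -9.5, -9.5, -9.5], "rx": [0, 0, 0, 0, 0, 0, 0, 0], "ry": [0, 0, 0, 0, 0, 0, 0, 0], "rz": [0, 0, 0, 0, 0, 0, 0, 0]}' | python3 steer.py; python3 -c "
from h import *
st()"; echo '{"aperture": [0.4, 0.4, 0.4, 0.4, 0.4, 0.4, 0.4, 0.4, 0.4, 0.4], "tx": [0, 0, 0, 0, 0, 0, 0, 0, 0, 0], "ty": [0, 0, 0, 0, 0, 0, 0, 0, 0, 0], "tz": [0, 0, 0, 0, 0, 0, 0, 0, 0, 0], "rx": [0, 0, 0, 0, 0, 0, 0, 0, 0, 0], "ry": [0.48, 1.04, 1.6, 2, 2.2, 2.2, 2.2, 2.2, 2.2, 2.2], "rz": [0, 0, 0, 0, 0, 0, 0, 0, 0, 0]}' | python3 steer.py;python3 -c "
from h import *
st()"
```

```text
clock: 4.35
tool_pos: [0.4726, 0.2688, 0.2051]
eef_rot: [0.974, -0.224, -0.001, 0.001]
contact_force: [-1.6, -1.1, -2.9]
opening: 0.651
finger_force: 45.0
t 4.35 tcp [0.4726 0.2688 0.2051] R [[0.899, -0.437, -0.003], [-0.437, -0.899, -0.002], [-0.002, 0.003, -1.0]] F [-1.58 -1.13 -2.87] M [ 0.072  0.05  -0.006] op 0.651 ff 45.0
clock: 5.35
tool_pos: [0.4746, 0.2683, 0.2072]
eef_rot: [0.938, -0.218, 0.264, 0.061]
contact_force: [-0.2, -0.2, -2.9]
opening: 0.651
finger_force: 45.0
t 5.35 tcp [0.4746 0.2683 0.2072] R [[0.766, -0.44, 0.469], [-0.376, -0.898, -0.229], [0.522, -0.001, -0.853]] F [-0.18 -0.17 -2.95] M [ 0.413  0.775 -0.074] op 0.651 ff 45.0
```

```bash
cat > m.py <<'E'
from h import *
s=st(); A=R.from_quat(s['eef_rot']).as_matrix()
print('M about tool x,y,z',(A.T@s['moment']).round(3),'yaw',np.degrees(np.arctan2(A[1,0],A[0,0])).round(1))
E
echo '{"aperture": [0.4, 0.4, 0.4, 0.4, 0.4, 0.4, 0.4, 0.4, 0.4], "tx": [0, 0, 0, 0, 0, 0, 0, 0, 0], "ty": [0, 0, 0, 0, 0, 0, 0, 0, 0], "tz": [0, 0, 0, 0, 0, 0, 0, 0, 0], "rx": [0, 0, 0, 0, 0, 0, 0, 0, 0], "ry": [-0.56, -1.12, -1.68, -2.08, -2.2, -2.2, -2.2, -2.2, -2.2], "rz": [0, 0, 0, 0, 0, 0, 0, 0, 0]}' | python3 steer.py;python3 m.py; echo '{"aperture": [0.4, 0.4], "tx": [0, 0], "ty": [0, 0], "tz": [0, 0], "rx": [0, 0], "ry": [0, 0], "rz": [0, 0]}' | python3 steer.py >/dev/null;python3 m.py
echo '{"aperture": [0.4, 0.4, 0.4, 0.4, 0.4, 0.4, 0.4, 0.4, 0.4, 0.4], "tx": [0, 0, 0, 0, 0, 0, 0, 0, 0, 0], "ty": [0, 0, 0, 0, 0, 0, 0, 0, 0, 0], "tz": [0, 0, 0, 0, 0, 0, 0, 0, 0, 0], "rx": [0, 0, 0, 0, 0, 0, 0, 0, 0, 0], "ry": [-0.56, -1.12, -1.68, -2.08, -2.2, -2.2, -2.2, -2.2, -2.2, -2.2], "rz": [0, 0, 0, 0, 0, 0, 0, 0, 0, 0]}' | python3 steer.py;python3 m.py
echo '{"aperture": [0.4, 0.4, 0.4, 0.4, 0.4, 0.4, 0.4, 0.4, 0.4], "tx": [0, 0, 0, 0, 0, 0, 0, 0, 0], "ty": [0, 0, 0, 0, 0, 0, 0, 0, 0], "tz": [0, 0, 0, 0, 0, 0, 0, 0, 0], "rx": [0, 0, 0, 0, 0, 0, 0, 0, 0], "ry": [0.56, 1.12, 1.68, 2.08, 2.2, 2.2, 2.2, 2.2, 2.2], "rz": [0, 0, 0, 0, 0, 0, 0, 0, 0]}' | python3 steer.py;python3 m.py; echo '{"aperture": [0.4, 0.4], "tx": [0, 0], "ty": [0, 0], "tz": [0, 0], "rx": [0, 0], "ry": [0, 0], "rz": [0, 0]}' | python3 steer.py >/dev/null;python3 m.py
```

```text
clock: 6.25
tool_pos: [0.4724, 0.2703, 0.2064]
eef_rot: [0.975, -0.223, -0.0, 0.001]
contact_force: [-0.2, -0.6, -4.1]
opening: 0.652
finger_force: 45.0
t 6.25 tcp [0.4724 0.2703 0.2064] R [[0.9, -0.435, -0.001], [-0.435, -0.9, -0.001], [-0.0, 0.001, -1.0]] F [-0.21 -0.57 -4.06] M [0.032 0.026 0.004] op 0.652 ff 45.0
M about tool x,y,z [ 0.018 -0.038 -0.004] yaw -25.8
t 6.45 tcp [0.4733 0.2697 0.2067] R [[0.9, -0.437, 0.0], [-0.437, -0.9, -0.0], [0.0, 0.0, -1.0]] F [-1.3   0.49 -3.29] M [-0.014  0.017  0.027] op 0.65 ff 45.0
M about tool x,y,z [-0.02  -0.009 -0.027] yaw -25.9
clock: 7.45
tool_pos: [0.4733, 0.2699, 0.2073]
eef_rot: [0.938, -0.216, -0.264, -0.061]
contact_force: [-0.7, -0.3, -2.3]
opening: 0.648
finger_force: 45.0
t 7.45 tcp [0.4733 0.2699 0.2073] R [[0.767, -0.437, -0.469], [-0.372, -0.9, 0.228], [-0.522, -0.0, -0.853]] F [-0.66 -0.27 -2.33] M [-0.237 -0.715  0.028] op 0.648 ff 45.0
M about tool x,y,z [ 0.069  0.747 -0.076] yaw -25.9
clock: 8.35
tool_pos: [0.4748, 0.2682, 0.2066]
eef_rot: [0.974, -0.226, -0.0, 0.0]
contact_force: [0.1, -0.6, -2.8]
opening: 0.655
finger_force: 45.0
t 8.35 tcp [0.4748 0.2682 0.2066] R [[0.898, -0.44, -0.0], [-0.44, -0.898, -0.0], [-0.0, 0.0, -1.0]] F [ 0.09 -0.6  -2.79] M [ 0.099  0.039 -0.   ] op 0.655 ff 45.0
M about tool x,y,z [ 0.072 -0.079  0.   ] yaw -26.1
t 8.55 tcp [0.4741 0.2688 0.2067] R [[0.899, -0.439, -0.0], [-0.439, -0.899, -0.0], [-0.0, 0.0, -1.0]] F [-0.3   0.59 -2.88] M [0.068 0.022 0.004] op 0.653 ff 45.0
M about tool x,y,z [ 0.051 -0.05  -0.004] yaw -26.0
```

The readings are too noisy to decide. I'll average several per state, using camera calls to let time pass, then repeat the first tip.

```bash
cat > avg.py <<'E'
from h import *
v=[]
for i in range(10):
    s=r.get_state(); v.append(np.r_[R.from_quat(s['eef_rot']).inv().apply(s['moment']),s['contact_force'][2]]); r.snapshot('wrist')
v=np.array(v); print('t',round(s['clock'],2),'AVG Mxyz(tool),Fz',v.mean(0).round(4),'sem',(v.std(0)/3.16).round(4))
E
python3 avg.py
echo '{"aperture": [0.4, 0.4, 0.4, 0.4, 0.4, 0.4, 0.4, 0.4, 0.4], "tx": [0, 0, 0, 0, 0, 0, 0, 0, 0], "ty": [0, 0, 0, 0, 0, 0, 0, 0, 0], "tz": [0, 0, 0, 0, 0, 0, 0, 0, 0], "rx": [0, 0, 0, 0, 0, 0, 0, 0, 0], "ry": [0.56, 1.12, 1.68, 2.08, 2.2, 2.2, 2.2, 2.2, 2.2], "rz": [0, 0, 0, 0, 0, 0, 0, 0, 0]}' | python3 steer.py >/dev/null
echo '{"aperture": [0.4, 0.4, 0.4, 0.4, 0.4, 0.4, 0.4, 0.4], "tx": [0, 0, 0, 0, 0, 0, 0, 0], "ty": [0, 0, 0, 0, 0, 0, 0, 0], "tz": [0, 0, 0, 0, 0, 0, 0, 0], "rx": [0, 0, 0, 0, 0, 0, 0, 0], "ry": [-0.56, -1.12, -1.68, -2.08, -2.2, -2.2, -2.2, -2.2], "rz": [0, 0, 0, 0, 0, 0, 0, 0]}' | python3 steer.py;python3 avg.py
```

```text
t 9.0 AVG Mxyz(tool),Fz [ 0.0474 -0.0336  0.0041 -3.0678] sem [0.0136 0.01   0.0072 0.1412]
clock: 10.75
tool_pos: [0.4721, 0.2703, 0.2062]
eef_rot: [0.975, -0.223, -0.0, 0.001]
contact_force: [0.4, 0.8, -3.3]
opening: 0.653
finger_force: 45.0
t 11.2 AVG Mxyz(tool),Fz [ 0.0541 -0.0473  0.0062 -3.5799] sem [0.0077 0.0065 0.0113 0.1302]
```

The difference is 0.013 ± 0.012 N m where a ball would give 0.1, so the left case is empty. I set it back.

In the tool's units: 0.189 m is 9.45, 0.185 m is 9.25.

```bash
echo '{"aperture": [0.4, 0.4, 0.4, 0.4, 0.4, 0.4, 0.4, 0.4, 0.4, 0.4], "tx": [0, 0, 0, 0, 0, 0, 0, 0, 0, 0], "ty": [0, 0, 0, 0, 0, 0, 0, 0, 0, 0], "tz": [1, 3, 5.5, 7.5, 8.5, 9, 9.25, 9.45, 9.45, 9.45], "rx": [0, 0, 0, 0, 0, 0, 0, 0, 0, 0], "ry": [0, 0, 0, 0, 0, 0, 0, 0, 0, 0], "rz": [0, 0, 0, 0, 0, 0, 0, 0, 0, 0]}' | python3 steer.py; python3 -c "
from h import *
st();go([.4733,.2685,.0172],-26)"
```

```text
clock: 12.25
tool_pos: [0.4744, 0.2696, 0.0188]
eef_rot: [0.974, -0.225, 0.001, -0.001]
contact_force: [-0.0, -0.6, -3.8]
opening: 0.654
finger_force: 45.0
t 12.25 tcp [0.4744 0.2696 0.0188] R [[0.899, -0.438, 0.002], [-0.438, -0.899, 0.001], [0.001, -0.001, -1.0]] F [-0.04 -0.56 -3.79] M [ 0.095  0.016 -0.   ] op 0.654 ff 45.0
 shift [-0.0005  0.0014  0.0016] turn [-0.001 -0.001  0.001]
```

In the tool's units: 0.002 m is 0.1, 0.001 m is 0.05.

```bash
echo '{"aperture": [0.4, 0.4, 0.4], "tx": [0, 0, 0], "ty": [0, 0, 0], "tz": [0.05, 0.1, 0.1], "rx": [0, 0, 0], "ry": [0, 0, 0], "rz": [0, 0, 0]}' | python3 steer.py; echo '{"aperture": [1, 1, 1, 1], "tx": [0, 0, 0, 0], "ty": [0, 0, 0, 0], "tz": [0, 0, 0, 0], "rx": [0, 0, 0, 0], "ry": [0, 0, 0, 0], "rz": [0, 0, 0, 0]}' | python3 steer.py;echo '{"aperture": [1, 1, 1, 1, 1, 1], "tx": [0, 0, 0, 0, 0, 0], "ty": [0, 0, 0, 0, 0, 0], "tz": [-1.5, -4, -6.5, -9, -11, -12], "rx": [0, 0, 0, 0, 0, 0], "ry": [0, 0, 0, 0, 0, 0], "rz": [0, 0, 0, 0, 0, 0]}' | python3 steer.py; python3 -c "
from h import *
go([.437,-.005,.25],12)
p=r.camera_params('wrist');im=r.snapshot('wrist')[:,:,::-1].copy();case(p,im,(190,60,110,185))
"
```

```text
clock: 12.55
tool_pos: [0.4743, 0.2696, 0.0173]
eef_rot: [0.974, -0.225, 0.001, -0.001]
contact_force: [-0.8, -0.6, 8.3]
opening: 0.655
finger_force: 45.0
clock: 12.95
tool_pos: [0.4738, 0.2692, 0.0158]
eef_rot: [0.974, -0.225, 0.0, 0.0]
contact_force: [-0.6, -0.3, 0.6]
opening: 0.987
finger_force: 0.0
clock: 13.55
tool_pos: [0.4751, 0.2696, 0.2595]
eef_rot: [0.974, -0.225, 0.002, -0.002]
contact_force: [0.4, -0.3, -0.1]
opening: 1.005
finger_force: 0.0
 shift [0.0861 0.2636 0.0086] turn [-0.003 -0.005 -0.663]
[257.  166.5] [119.  52.] [0.4743 0.27   0.06  ] [np.float64(0.0544), np.float64(0.1322)] yaw -24.8
```

Left case stands at (0.474, 0.270), within 2 mm of where it was. On to the middle case.

In the tool's units: 0.263 m is 13.15, 0.086 m is 4.3, -0.663 rad is -2.652.

```bash
echo '{"aperture": [1, 1, 1, 1, 1, 1, 1, 1], "tx": [4.3, 4.3, 4.3, 4.3, 4.3, 4.3, 4.3, 4.3], "ty": [13.15, 13.15, 13.15, 13.15, 13.15, 13.15, 13.15, 13.15], "tz": [0.45, 0.45, 0.45, 0.45, 0.45, 0.45, 0.45, 0.45], "rx": [0, 0, 0, 0, 0, 0, 0, 0], "ry": [0, 0, 0, 0, 0, 0, 0, 0], "rz": [-2.652, -2.652, -2.652, -2.652, -2.652, -2.652, -2.652, -2.652]}' | python3 steer.py; python3 -c "
from h import *
p=r.camera_params('wrist');im=r.snapshot('wrist')[:,:,::-1].copy();cv2.imwrite('pics/wM.png',im)
c,b,y=case(p,im,(190,60,140,185));print(tri(r.camera_params('top'),(355/3.2+149.66,168/3.2+159.66),p,c));st();go([b[0],b[1],.016],y)"
```

```text
clock: 14.4
tool_pos: [0.4358, -0.005, 0.2466]
eef_rot: [0.995, 0.104, -0.0, -0.0]
contact_force: [-0.1, 0.8, -0.4]
opening: 1.001
finger_force: 0.0
[251.  166.5] [123.  54.] [0.4352 0.0006 0.06  ] [np.float64(0.0542), np.float64(0.1317)] yaw 12.9
(array([ 0.43495278, -0.00092946,  0.04013778]), np.float64(0.0035479292417892293))
t 14.45 tcp [ 0.4361 -0.0039  0.2466] R [[0.978, 0.209, -0.0], [0.209, -0.978, 0.001], [0.0, -0.001, -1.0]] F [-0.08  0.37  0.2 ] M [ 0.021 -0.007 -0.035] op 1.004 ff 0.0
 shift [ 1.000e-04 -4.500e-03  2.306e-01] turn [-0.001 -0.    -0.014]
```

View pics/wM.png

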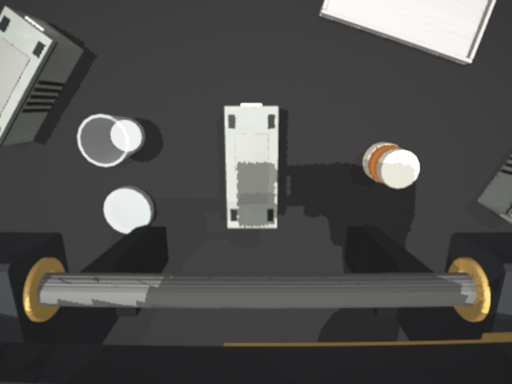

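The middle case fills (225,105) to (278,228), aligned with the tool, with clear room on both sides. Descend, grip and lift.

In the tool's units: 0.23 m is 11.5, 0.22 m is 11, -0.007 rad is -0.028.

```bash
echo '{"aperture": [1, 1, 1, 1, 1, 1, 1, 1, 1], "tx": [0, 0, 0, 0, 0, 0, 0, 0, 0], "ty": [-0.225, -0.225, -0.225, -0.225, -0.225, -0.225, -0.225, -0.225, -0.225], "tz": [1.5, 4, 6.5, 8.5, 10, 11, 11.5, 11.5, 11.5], "rx": [0, 0, 0, 0, 0, 0, 0, 0, 0], "ry": [0, 0, 0, 0, 0, 0, 0, 0, 0], "rz": [-0.028, -0.028, -0.028, -0.028, -0.028, -0.028, -0.028, -0.028, -0.028]}' | python3 steer.py; echo '{"aperture": [0.5, 0.4, 0.4, 0.4], "tx": [0, 0, 0, 0], "ty": [0, 0, 0, 0], "tz": [0, 0, 0, 0], "rx": [0, 0, 0, 0], "ry": [0, 0, 0, 0], "rz": [0, 0, 0, 0]}' | python3 steer.py 45; python3 m.py
```

```text
clock: 15.35
tool_pos: [0.4442, 0.0017, 0.0229]
eef_rot: [0.994, 0.113, -0.008, -0.001]
contact_force: [0.5, -1.2, 0.3]
opening: 1.001
finger_force: 0.0
clock: 15.75
tool_pos: [0.4437, 0.0003, 0.024]
eef_rot: [0.994, 0.108, -0.008, -0.001]
contact_force: [-0.7, 2.2, -1.3]
opening: 0.659
finger_force: 0.8
t 15.75 tcp [4.437e-01 3.000e-04 2.400e-02] R [[0.977, 0.214, -0.016], [0.214, -0.977, 0.001], [-0.016, -0.005, -1.0]] F [-0.74  2.15 -1.3 ] M [ 0.413  0.032 -0.018] op 0.659 ff 0.8
M about tool x,y,z [0.411 0.057 0.012] yaw 12.4
```

```bash
echo '{"aperture": [0.4, 0.4], "tx": [0, 0], "ty": [0, 0], "tz": [0, 0], "rx": [0, 0], "ry": [0, 0], "rz": [0, 0]}' | python3 steer.py ; python3 m.py; python3 -c "
from h import *
print(r.get_state()['q'].round(3))"
```

```text
clock: 15.95
tool_pos: [0.4437, 0.0003, 0.024]
eef_rot: [0.994, 0.108, -0.008, -0.002]
contact_force: [0.8, 2.7, 1.7]
opening: 0.653
finger_force: 45.0
t 15.95 tcp [4.437e-01 3.000e-04 2.400e-02] R [[0.977, 0.215, -0.016], [0.215, -0.977, 0.001], [-0.016, -0.005, -1.0]] F [0.8  2.72 1.71] M [ 0.496  0.034 -0.146] op 0.653 ff 45.0
M about tool x,y,z [0.494 0.074 0.138] yaw 12.4
[-0.128  0.908  0.043  2.227 -1.     0.044 -0.456]
```

The arm is at its near reach limit here (joints 5 and 6), so the grip sits 9 mm forward of centre, still on the panel. I'll lift, then move outward for the shake.

In the tool's units: -0.19 m is -9.5, 0.12 m is 6.

```bash
echo '{"aperture": [0.4, 0.4, 0.4, 0.4, 0.4, 0.4, 0.4, 0.4, 0.4], "tx": [0, 0, 1, 3, 4.5, 5.5, 6, 6, 6], "ty": [0, 0, 0, 0, 0, 0, 0, 0, 0], "tz": [-1, -3, -5, -6.5, -8, -9, -9.5, -9.5, -9.5], "rx": [0, 0, 0, 0, 0, 0, 0, 0, 0], "ry": [0, 0, 0, 0, 0, 0, 0, 0, 0], "rz": [0, 0, 0, 0, 0, 0, 0, 0, 0]}' | python3 steer.py; python3 m.py; python3 -c "
from h import *
print(r.get_state()['q'].round(3));go([.55,.02,.21],12.4)"
```

```text
clock: 16.85
tool_pos: [0.5626, 0.0252, 0.211]
eef_rot: [0.994, 0.108, -0.009, -0.001]
contact_force: [-0.9, -0.3, -2.9]
opening: 0.651
finger_force: 45.0
t 16.85 tcp [0.5626 0.0252 0.211 ] R [[0.977, 0.214, -0.019], [0.214, -0.977, 0.0], [-0.018, -0.004, -1.0]] F [-0.88 -0.3  -2.86] M [0.029 0.017 0.044] op 0.651 ff 45.0
M about tool x,y,z [ 0.031 -0.011 -0.044] yaw 12.4
[-0.524  0.764  0.728  1.794 -0.651  0.861 -0.837]
 shift [-0.0134  0.0024  0.0013] turn [-0.004  0.018 -0.   ]
```

In the tool's units: 0.568 rad is 2.272.

```bash
echo '{"aperture": [0.4, 0.4, 0.4, 0.4, 0.4, 0.4, 0.4, 0.4, 0.4], "tx": [0, 0, 0, 0, 0, 0, 0, 0, 0], "ty": [0, 0, 0, 0, 0, 0, 0, 0, 0], "tz": [0, 0, 0, 0, 0, 0, 0, 0, 0], "rx": [0, 0, 0, 0, 0, 0, 0, 0, 0], "ry": [0.56, 1.12, 1.68, 2.08, 2.272, 2.272, 2.272, 2.272, 2.272], "rz": [0, 0, 0, 0, 0, 0, 0, 0, 0]}' | python3 steer.py ;python3 m.py
echo '{"aperture": [0.4, 0.4, 0.4, 0.4, 0.4, 0.4, 0.4, 0.4], "tx": [0, 0, 0, 0, 0, 0, 0, 0], "ty": [0, 0, 0, 0, 0, 0, 0, 0], "tz": [0, 0, 0, 0, 0, 0, 0, 0], "rx": [0, 0, 0, 0, 0, 0, 0, 0], "ry": [-0.56, -1.12, -1.68, -2.08, -2.2, -2.2, -2.2, -2.2], "rz": [0, 0, 0, 0, 0, 0, 0, 0]}' | python3 steer.py;python3 avg.py
echo '{"aperture": [0.4, 0.4, 0.4, 0.4, 0.4, 0.4, 0.4, 0.4, 0.4], "tx": [0, 0, 0, 0, 0, 0, 0, 0, 0], "ty": [0, 0, 0, 0, 0, 0, 0, 0, 0], "tz": [0, 0, 0, 0, 0, 0, 0, 0, 0], "rx": [0, 0, 0, 0, 0, 0, 0, 0, 0], "ry": [-0.56, -1.12, -1.68, -2.08, -2.2, -2.2, -2.2, -2.2, -2.2], "rz": [0, 0, 0, 0, 0, 0, 0, 0, 0]}' | python3 steer.py;python3 m.py
echo '{"aperture": [0.4, 0.4, 0.4, 0.4, 0.4, 0.4, 0.4, 0.4], "tx": [0, 0, 0, 0, 0, 0, 0, 0], "ty": [0, 0, 0, 0, 0, 0, 0, 0], "tz": [0, 0, 0, 0, 0, 0, 0, 0], "rx": [0, 0, 0, 0, 0, 0, 0, 0], "ry": [0.56, 1.12, 1.68, 2.08, 2.2, 2.2, 2.2, 2.2], "rz": [0, 0, 0, 0, 0, 0, 0, 0]}' | python3 steer.py;python3 avg.py;python3 m.py
```

```text
clock: 17.75
tool_pos: [0.584, 0.0214, 0.2486]
eef_rot: [0.965, 0.107, 0.237, -0.035]
contact_force: [0.1, 0.7, -2.8]
opening: 0.65
finger_force: 45.0
t 17.75 tcp [0.584  0.0214 0.2486] R [[0.864, 0.224, 0.451], [0.191, -0.975, 0.118], [0.466, -0.016, -0.885]] F [ 0.1   0.69 -2.77] M [-0.158  0.658 -0.021] op 0.65 ff 45.0
M about tool x,y,z [-0.021 -0.676  0.025] yaw 12.4
clock: 18.55
tool_pos: [0.5831, 0.0206, 0.2494]
eef_rot: [0.993, 0.112, -0.032, -0.005]
contact_force: [-0.5, -0.2, -2.8]
opening: 0.655
finger_force: 45.0
t 19.0 AVG Mxyz(tool),Fz [-0.0182  0.1048 -0.006  -2.6446] sem [0.0115 0.0127 0.0122 0.1266]
clock: 19.95
tool_pos: [0.5843, 0.0208, 0.2508]
eef_rot: [0.947, 0.109, -0.3, 0.026]
contact_force: [-0.0, 0.6, -2.6]
opening: 0.65
finger_force: 45.0
t 19.95 tcp [0.5843 0.0208 0.2508] R [[0.796, 0.222, -0.563], [0.192, -0.975, -0.114], [-0.574, -0.017, -0.819]] F [-0.01  0.57 -2.62] M [ 0.17  -0.918  0.057] op 0.65 ff 45.0
M about tool x,y,z [-0.073  0.931 -0.037] yaw 13.5
clock: 20.75
tool_pos: [0.5848, 0.0211, 0.2498]
eef_rot: [0.993, 0.113, -0.032, -0.005]
contact_force: [0.2, 0.3, -2.0]
opening: 0.651
finger_force: 45.0
t 21.2 AVG Mxyz(tool),Fz [-0.0047  0.1122  0.0071 -2.7678] sem [0.0071 0.0079 0.0135 0.1316]
t 21.25 tcp [0.5844 0.0207 0.2499] R [[0.973, 0.223, -0.065], [0.223, -0.975, 0.003], [-0.063, -0.017, -0.998]] F [-0.63 -0.36 -1.98] M [ 0.052 -0.093 -0.004] op 0.648 ff 45.0
M about tool x,y,z [0.03  0.102 0.   ] yaw 12.9
```

Both levelled readings agree (0.105 and 0.112), but the arm levelled at -0.063 rad, too close to the 0.08 floor slope. I'll repeat one tip and level truly.

In the tool's units: 0.5 rad is 2.

```bash
echo '{"aperture": [0.4, 0.4, 0.4, 0.4, 0.4, 0.4, 0.4, 0.4, 0.4], "tx": [0, 0, 0, 0, 0, 0, 0, 0, 0], "ty": [0, 0, 0, 0, 0, 0, 0, 0, 0], "tz": [0, 0, 0, 0, 0, 0, 0, 0, 0], "rx": [0, 0, 0, 0, 0, 0, 0, 0, 0], "ry": [0.56, 1.12, 1.68, 2, 2, 2, 2, 2, 2], "rz": [0, 0, 0, 0, 0, 0, 0, 0, 0]}' | python3 steer.py ;python3 m.py
python3 -c "
from h import *
go([.5625,.0252,.214],12.4)"
```

```text
clock: 22.15
tool_pos: [0.5849, 0.0211, 0.2498]
eef_rot: [0.97, 0.108, 0.214, -0.032]
contact_force: [-0.3, 0.3, -3.0]
opening: 0.649
finger_force: 45.0
t 22.15 tcp [0.5849 0.0211 0.2498] R [[0.885, 0.223, 0.409], [0.196, -0.975, 0.109], [0.423, -0.016, -0.906]] F [-0.27  0.29 -3.  ] M [-0.149  0.597  0.034] op 0.649 ff 45.0
M about tool x,y,z [-0.001 -0.615 -0.027] yaw 12.5
 shift [-0.0341 -0.0084  0.0238] turn [-0.018 -0.437  0.005]
```

In the tool's units: -0.034 m is -1.7, 0.024 m is 1.2, -0.437 rad is -1.748.

```bash
echo '{"aperture": [0.4, 0.4, 0.4, 0.4, 0.4, 0.4, 0.4], "tx": [0, -0.5, -1, -1.7, -1.7, -1.7, -1.7], "ty": [0, 0, -0.25, -0.4, -0.4, -0.4, -0.4], "tz": [0, 0.5, 0.75, 1.2, 1.2, 1.2, 1.2], "rx": [-0.02, -0.04, -0.072, -0.072, -0.072, -0.072, -0.072], "ry": [-0.56, -1.12, -1.56, -1.748, -1.748, -1.748, -1.748], "rz": [0, 0, 0.02, 0.02, 0.02, 0.02, 0.02]}' | python3 steer.py;python3 avg.py
echo '{"aperture": [0.4, 0.4, 0.4, 0.4, 0.4, 0.4, 0.4, 0.4, 0.4], "tx": [0, 0, 0, 0, 0, 0, 0, 0, 0], "ty": [0, 0, 0, 0, 0, 0, 0, 0, 0], "tz": [0, 0, 0, 0, 0, 0, 0, 0, 0], "rx": [0, 0, 0, 0, 0, 0, 0, 0, 0], "ry": [-0.56, -1.12, -1.68, -2, -2, -2, -2, -2, -2], "rz": [0, 0, 0, 0, 0, 0, 0, 0, 0]}' | python3 steer.py;python3 m.py
echo '{"aperture": [0.4, 0.4, 0.4, 0.4, 0.4, 0.4, 0.4], "tx": [0, 0, 0, 0, 0, 0, 0], "ty": [0, 0, 0, 0, 0, 0, 0], "tz": [0, 0, 0, 0, 0, 0, 0], "rx": [0, 0, 0, 0, 0, 0, 0], "ry": [0.56, 1.12, 1.68, 1.92, 2, 2, 2], "rz": [0, 0, 0, 0, 0, 0, 0]}' | python3 steer.py;python3 avg.py;python3 m.py;python3 -c "
from h import *
go([.4437,.0003,.10],12.4);go([.4437,.0003,.026],12.4)"
```

```text
clock: 22.85
tool_pos: [0.5622, 0.0238, 0.2147]
eef_rot: [0.994, 0.107, 0.001, -0.0]
contact_force: [-0.0, 0.1, -3.1]
opening: 0.648
finger_force: 45.0
t 23.3 AVG Mxyz(tool),Fz [ 0.0224  0.0309  0.0154 -2.7996] sem [0.0075 0.0116 0.0096 0.1417]
clock: 24.25
tool_pos: [0.5621, 0.0246, 0.2148]
eef_rot: [0.963, 0.104, -0.245, 0.026]
contact_force: [-0.9, 0.3, -2.2]
opening: 0.652
finger_force: 45.0
t 24.25 tcp [0.5621 0.0246 0.2148] R [[0.858, 0.214, -0.467], [0.188, -0.977, -0.101], [-0.478, -0.001, -0.878]] F [-0.94  0.31 -2.18] M [ 0.183 -0.697  0.017] op 0.652 ff 45.0
M about tool x,y,z [ 0.018  0.72  -0.029] yaw 12.4
clock: 24.95
tool_pos: [0.563, 0.025, 0.2139]
eef_rot: [0.994, 0.108, -0.0, -0.0]
contact_force: [-0.3, -0.1, -2.6]
opening: 0.652
finger_force: 45.0
t 25.4 AVG Mxyz(tool),Fz [ 0.0098  0.0266  0.0175 -2.8284] sem [0.0087 0.0053 0.0099 0.1388]
t 25.45 tcp [0.5623 0.0245 0.2138] R [[0.977, 0.214, -0.001], [0.214, -0.977, 0.001], [-0.0, -0.001, -1.0]] F [-0.05  0.9  -2.6 ] M [ 0.057  0.011 -0.005] op 0.649 ff 45.0
M about tool x,y,z [0.058 0.001 0.005] yaw 12.4
 shift [-0.121  -0.0017  0.1139] turn [-0.001  0.    -0.   ]
 shift [-0.121  -0.0016  0.1879] turn [-0.001  0.    -0.   ]
```

Middle case is empty too (0.031 against 0.027). I return it with the same slight pick tilt.

```bash
echo '{"aperture": [0.4, 0.4, 0.4, 0.4, 0.4, 0.4, 0.4, 0.4, 0.4], "tx": [-2, -4, -5.5, -5.95, -5.95, -5.95, -5.95, -5.95, -5.95], "ty": [0, 0, 0, -0.08, -0.08, -0.08, -0.08, -0.08, -0.08], "tz": [1, 2.5, 4.5, 6.5, 8, 8.75, 9.1, 9.1, 9.1], "rx": [0, 0, 0, 0, 0, 0, 0, 0, 0], "ry": [-0.068, -0.068, -0.068, -0.068, -0.068, -0.068, -0.068, -0.068, -0.068], "rz": [0, 0, 0, 0, 0, 0, 0, 0, 0]}' | python3 steer.py;python3 m.py;python3 -c "
from h import *
go([.4437,.0003,.024],12.4)"
```

```text
clock: 26.35
tool_pos: [0.4463, 0.0006, 0.0325]
eef_rot: [0.994, 0.108, -0.008, 0.001]
contact_force: [-0.6, -0.4, -3.1]
opening: 0.65
finger_force: 45.0
t 26.35 tcp [0.4463 0.0006 0.0325] R [[0.977, 0.214, -0.016], [0.214, -0.977, -0.003], [-0.016, -0.0, -1.0]] F [-0.58 -0.42 -3.12] M [ 0.055 -0.06   0.044] op 0.65 ff 45.0
M about tool x,y,z [ 0.04   0.071 -0.045] yaw 12.4
 shift [-0.0025 -0.0003  0.0085] turn [-0.     0.016 -0.001]
```

In the tool's units: 0.0095 m is 0.475, 0.009 m is 0.45.

```bash
echo '{"aperture": [0.4, 0.4, 0.4, 0.4, 0.4], "tx": [-0.1, -0.1, -0.1, -0.1, -0.1], "ty": [0, 0, 0, 0, 0], "tz": [0.2, 0.35, 0.45, 0.475, 0.475], "rx": [0, 0, 0, 0, 0], "ry": [0, 0, 0, 0, 0], "rz": [0, 0, 0, 0, 0]}' | python3 steer.py;python3 m.py
```

```text
clock: 26.85
tool_pos: [0.4437, 0.0003, 0.024]
eef_rot: [0.994, 0.108, -0.008, 0.0]
contact_force: [-1.3, -0.8, 11.6]
opening: 0.65
finger_force: 45.0
t 26.85 tcp [4.437e-01 3.000e-04 2.400e-02] R [[0.977, 0.214, -0.016], [0.214, -0.977, -0.003], [-0.017, -0.001, -1.0]] F [-1.32 -0.78 11.58] M [ 0.163  0.335 -0.01 ] op 0.65 ff 45.0
M about tool x,y,z [ 0.231 -0.292  0.006] yaw 12.4
```

In the tool's units: -0.23 m is -11.5, -0.22 m is -11.

```bash
echo '{"aperture": [1, 1, 1, 1], "tx": [0, 0, 0, 0], "ty": [0, 0, 0, 0], "tz": [0, 0, 0, 0], "rx": [0, 0, 0, 0], "ry": [0, 0, 0, 0], "rz": [0, 0, 0, 0]}' | python3 steer.py;echo '{"aperture": [1, 1, 1, 1, 1, 1, 1], "tx": [0, 0, 0, 0, 0, 0, 0], "ty": [0, 0, 0, 0, 0, 0, 0], "tz": [-1.5, -4, -6.5, -9, -11, -11.5, -11.5], "rx": [0, 0, 0, 0, 0, 0, 0], "ry": [0, 0, 0, 0, 0, 0, 0], "rz": [0, 0, 0, 0, 0, 0, 0]}' | python3 steer.py; python3 -c "
from h import *
go([.495,-.343,.255],-18)
p=r.camera_params('wrist');im=r.snapshot('wrist')[:,:,::-1].copy();cv2.imwrite('pics/wM2.png',im);case(p,im,(180,60,140,185))
"
```

```text
clock: 27.25
tool_pos: [0.4439, 0.0004, 0.0227]
eef_rot: [0.994, 0.108, -0.009, 0.001]
contact_force: [-0.2, 0.1, 0.1]
opening: 0.983
finger_force: 0.0
clock: 27.95
tool_pos: [0.4486, 0.0014, 0.2536]
eef_rot: [0.994, 0.108, -0.007, 0.0]
contact_force: [-0.3, -0.6, -0.7]
opening: 1.001
finger_force: 0.0
 shift [-0.0288  0.3463 -0.0013] turn [0.003 0.015 0.531]
[256.5 152.5] [73. 51.] [0.4619 0.0042 0.06  ] [np.float64(0.0526), np.float64(0.078)] yaw 13.6
```

```bash
echo '{"aperture": [1, 1, 1, 1, 1, 1, 1, 1, 1], "tx": [-1.5, -1.5, -1.5, -1.5, -1.5, -1.5, -1.5, -1.5, -1.5], "ty": [17.3, 17.3, 17.3, 17.3, 17.3, 17.3, 17.3, 17.3, 17.3], "tz": [0, 0, 0, 0, 0, 0, 0, 0, 0], "rx": [0, 0, 0, 0, 0, 0, 0, 0, 0], "ry": [0.06, 0.06, 0.06, 0.06, 0.06, 0.06, 0.06, 0.06, 0.06], "rz": [2.124, 2.124, 2.124, 2.124, 2.124, 2.124, 2.124, 2.124, 2.124]}' | python3 steer.py; python3 -c "
from h import *
a=cv2.imread('pics/wM2.png')
p=r.camera_params('wrist');im=r.snapshot('wrist')[:,:,::-1].copy();cv2.imwrite('pics/wR.png',im)
case(p,im,(180,60,140,185),th=110);c,b,y=case(p,im,(180,60,140,185),th=80);st();print(tri(r.camera_params('top'),(722/3.2+149.66,98/3.2+159.66),p,c));go([b[0],b[1],.016],y)
cv2.imwrite('pics/v3.png',cv2.resize(np.hstack([a,im]),None,fx=.78,fy=.78))"
```

```text
clock: 28.9
tool_pos: [0.4911, -0.3438, 0.2502]
eef_rot: [0.987, -0.158, -0.003, 0.001]
contact_force: [0.0, 0.4, 0.8]
opening: 1.002
finger_force: 0.0
[250.5 114. ] [28. 51.] [ 0.5464 -0.3565  0.06  ] [np.float64(0.0515), np.float64(0.028)] yaw 71.7
[250.5 160. ] [122.  53.] [ 0.4986 -0.3405  0.06  ] [np.float64(0.0535), np.float64(0.1308)] yaw -17.3
t 28.95 tcp [ 0.4918 -0.3422  0.2505] R [[0.951, -0.311, -0.005], [-0.311, -0.951, 0.0], [-0.005, 0.002, -1.0]] F [ 0.3   0.03 -0.68] M [ 0.045  0.042 -0.008] op 1.002 ff 0.0
(array([ 0.49931801, -0.34289913,  0.06020341]), np.float64(0.005252304575557455))
 shift [ 0.0071 -0.0041  0.2345] turn [ 0.002  0.005 -0.014]
```

View pics/v3.png

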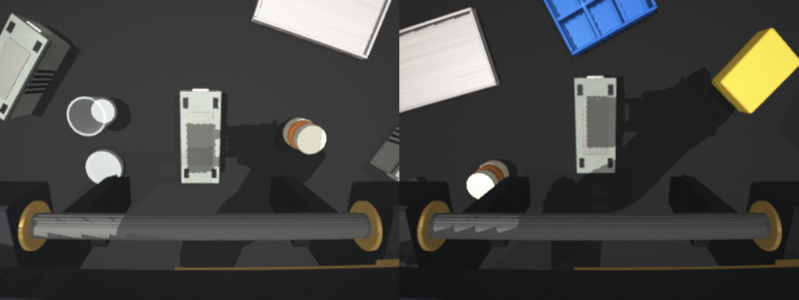

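The left half shows the middle case upright and whole (its earlier partial mask was only the gripper's shadow). The right half shows the right case at (595,123), aligned with the tool and clear of the jar and the blue tray.

```bash
echo '{"aperture": [1, 1, 1, 1, 1, 1, 1, 1], "tx": [0.35, 0.35, 0.35, 0.35, 0.35, 0.35, 0.35, 0.35], "ty": [-0.15, -0.15, -0.15, -0.15, -0.15, -0.15, -0.15, -0.15], "tz": [1.5, 4, 6.5, 8.75, 10.5, 11.25, 11.7, 11.7], "rx": [0, 0, 0, 0, 0, 0, 0, 0], "ry": [0.02, 0.02, 0.02, 0.02, 0.02, 0.02, 0.02, 0.02], "rz": [-0.04, -0.04, -0.04, -0.04, -0.04, -0.04, -0.04, -0.04]}' | python3 steer.py;echo '{"aperture": [0.5, 0.4, 0.4, 0.4, 0.4, 0.4], "tx": [0, 0, 0, 0, 0, 0], "ty": [0, 0, 0, 0, 0, 0], "tz": [0, 0, 0, 0, 0, 0], "rx": [0, 0, 0, 0, 0, 0], "ry": [0, 0, 0, 0, 0, 0], "rz": [0, 0, 0, 0, 0, 0]}' | python3 steer.py 55;python3 m.py
```

```text
clock: 29.75
tool_pos: [0.4998, -0.3429, 0.0188]
eef_rot: [0.988, -0.152, 0.001, 0.002]
contact_force: [0.1, 0.4, -0.5]
opening: 1.001
finger_force: 0.0
clock: 30.35
tool_pos: [0.5005, -0.3426, 0.0197]
eef_rot: [0.988, -0.152, 0.002, 0.001]
contact_force: [0.1, 3.5, 5.5]
opening: 0.65
finger_force: 55.0
t 30.35 tcp [ 0.5005 -0.3426  0.0197] R [[0.954, -0.3, 0.004], [-0.3, -0.954, -0.003], [0.005, 0.002, -1.0]] F [0.1  3.51 5.53] M [ 0.795 -0.185 -0.06 ] op 0.65 ff 55.0
M about tool x,y,z [ 0.813 -0.062  0.063] yaw -17.4
```

Lift and shake.

Careful with the scale: shifts go in units of 20 mm and turns go in units of 0.25 rad. That gives: -0.19 m is -9.5, -0.18 m is -9.

```bash
echo '{"aperture": [0.4, 0.4, 0.4, 0.4, 0.4, 0.4, 0.4], "tx": [0, 0, 0, 0, 0, 0, 0], "ty": [0, 0, 0, 0, 0, 0, 0], "tz": [-1, -3, -5.5, -7.5, -9, -9.5, -9.5], "rx": [0, 0, 0, 0, 0, 0, 0], "ry": [0, 0, 0, 0, 0, 0, 0], "rz": [0, 0, 0, 0, 0, 0, 0]}' | python3 steer.py; python3 m.py
echo '{"aperture": [0.4, 0.4, 0.4, 0.4, 0.4, 0.4, 0.4, 0.4, 0.4], "tx": [0, 0, 0, 0, 0, 0, 0, 0, 0], "ty": [0, 0, 0, 0, 0, 0, 0, 0, 0], "tz": [0, 0, 0, 0, 0, 0, 0, 0, 0], "rx": [0, 0, 0, 0, 0, 0, 0, 0, 0], "ry": [0.56, 1.12, 1.68, 2.08, 2.2, 2.2, 2.2, 2.2, 2.2], "rz": [0, 0, 0, 0, 0, 0, 0, 0, 0]}' | python3 steer.py;python3 m.py
echo '{"aperture": [0.4, 0.4, 0.4, 0.4, 0.4, 0.4, 0.4, 0.4], "tx": [0, 0, 0, 0, 0, 0, 0, 0], "ty": [0, 0, 0, 0, 0, 0, 0, 0], "tz": [0, 0, 0, 0, 0, 0, 0, 0], "rx": [0, 0, 0, 0, 0, 0, 0, 0], "ry": [-0.56, -1.12, -1.68, -2.08, -2.2, -2.2, -2.2, -2.2], "rz": [0, 0, 0, 0, 0, 0, 0, 0]}' | python3 steer.py>/dev/null;python3 avg.py;python3 m.py
```

```text
clock: 31.05
tool_pos: [0.4995, -0.3427, 0.2094]
eef_rot: [0.988, -0.152, 0.002, 0.003]
contact_force: [-0.7, 0.1, -4.4]
opening: 0.648
finger_force: 55.0
t 31.05 tcp [ 0.4995 -0.3427  0.2094] R [[0.954, -0.3, 0.003], [-0.3, -0.954, -0.006], [0.005, 0.005, -1.0]] F [-0.7   0.08 -4.4 ] M [0.007 0.03  0.001] op 0.648 ff 55.0
M about tool x,y,z [-0.002 -0.031 -0.001] yaw -17.5
clock: 31.95
tool_pos: [0.5078, -0.3549, 0.2305]
eef_rot: [0.957, -0.144, 0.25, 0.032]
contact_force: [-0.2, -0.1, -2.9]
opening: 0.649
finger_force: 55.0
t 31.95 tcp [ 0.5078 -0.3549  0.2305] R [[0.834, -0.292, 0.469], [-0.26, -0.956, -0.133], [0.487, -0.011, -0.873]] F [-0.18 -0.15 -2.86] M [0.237 0.768 0.025] op 0.649 ff 55.0
M about tool x,y,z [ 0.011 -0.804 -0.013] yaw -17.3
t 33.2 AVG Mxyz(tool),Fz [ 0.015   0.0769 -0.0107 -3.6877] sem [0.0084 0.0101 0.0069 0.164 ]
t 33.25 tcp [ 0.508  -0.3554  0.2323] R [[0.956, -0.292, -0.033], [-0.292, -0.956, 0.022], [-0.038, -0.011, -0.999]] F [-0.58  0.15 -4.23] M [ 0.007 -0.052  0.025] op 0.645 ff 55.0
M about tool x,y,z [ 0.021  0.047 -0.026] yaw -17.0
```

In the tool's units: -0.5 rad is -2.

```bash
echo '{"aperture": [0.4, 0.4, 0.4, 0.4, 0.4, 0.4, 0.4, 0.4, 0.4], "tx": [0, 0, 0, 0, 0, 0, 0, 0, 0], "ty": [0, 0, 0, 0, 0, 0, 0, 0, 0], "tz": [0, 0, 0, 0, 0, 0, 0, 0, 0], "rx": [0, 0, 0, 0, 0, 0, 0, 0, 0], "ry": [-0.56, -1.12, -1.68, -2, -2, -2, -2, -2, -2], "rz": [0, 0, 0, 0, 0, 0, 0, 0, 0]}' | python3 steer.py;python3 m.py
echo '{"aperture": [0.4, 0.4, 0.4, 0.4, 0.4, 0.4, 0.4, 0.4], "tx": [0, 0, 0, 0, 0, 0, 0, 0], "ty": [0, 0, 0, 0, 0, 0, 0, 0], "tz": [0, 0, 0, 0, 0, 0, 0, 0], "rx": [0, 0, 0, 0, 0, 0, 0, 0], "ry": [0.56, 1.12, 1.68, 1.92, 2, 2, 2, 2], "rz": [0, 0, 0, 0, 0, 0, 0, 0]}' | python3 steer.py>/dev/null;python3 avg.py;python3 m.py
python3 -c "
from h import *
go([.53,-.3,.23],-17.4)"
```

```text
clock: 34.15
tool_pos: [0.5079, -0.3553, 0.2332]
eef_rot: [0.954, -0.141, -0.261, -0.044]
contact_force: [-0.0, 0.0, -3.2]
opening: 0.649
finger_force: 55.0
t 34.15 tcp [ 0.5079 -0.3553  0.2332] R [[0.824, -0.292, -0.486], [-0.246, -0.956, 0.158], [-0.511, -0.011, -0.859]] F [-0.    0.05 -3.23] M [-0.19  -0.813  0.013] op 0.649 ff 55.0
M about tool x,y,z [ 0.037  0.833 -0.048] yaw -16.6
t 35.4 AVG Mxyz(tool),Fz [ 0.0366  0.006  -0.0121 -3.5389] sem [0.008  0.0062 0.011  0.1636]
t 35.45 tcp [ 0.5081 -0.3553  0.2321] R [[0.956, -0.292, -0.033], [-0.291, -0.956, 0.022], [-0.038, -0.011, -0.999]] F [ 0.56 -0.25 -4.28] M [ 0.035  0.005 -0.024] op 0.649 ff 55.0
M about tool x,y,z [ 0.033 -0.015  0.023] yaw -16.9
 shift [ 0.0049 -0.0593  0.0026] turn [-0.011  0.038  0.008]
```

The right case shows 0.077 against 0.006 N m, a shift of 0.07 ± 0.012 with the sign a rolling ball would give, and the other two show none. It rattles. I check the tray position in both views and present the case there.

```bash
python3 - <<'E'
from h import *
im=cv2.imread('pics/scene0.png');p=r.camera_params('scene');pt=r.camera_params('top')
x,y=190,222;c=im[y:y+50,x:x+90];m=cv2.morphologyEx((c.min(2)>100).astype(np.uint8),3,np.ones((7,7)))
cs=max(cv2.findContours(m,0,2)[0],key=cv2.contourArea).reshape(-1,2)
q=cv2.approxPolyDP(cv2.convexHull(cs),6,True).reshape(-1,2)+[x,y]; print(q.tolist())
b=plane(p,q,.014);print(b.round(3).tolist(),b.mean(0).round(4))
u=cv2.boxPoints(((303.13,138.78),(61.07,37.53),3.69)); B=plane(pt,u,.014)
for i in range(len(q)):
    j=np.linalg.norm(B-b[i],axis=1).argmin();print(tri(p,q[i],pt,u[j]))
go([.658,-.136,.125],-17.4)
E
```

```text
[[268, 250], [205, 262], [200, 237], [257, 227]]
[[0.719, -0.048, 0.014], [0.708, -0.226, 0.014], [0.6, -0.215, 0.014], [0.611, -0.041, 0.014]] [ 0.6593 -0.1324  0.014 ]
(array([ 0.72306088, -0.04715034,  0.01714691]), np.float64(0.003527905754772138))
(array([ 0.71076487, -0.22970088,  0.01799931]), np.float64(0.0067487240560816205))
(array([ 0.59585074, -0.21937757,  0.01245692]), np.float64(0.009640180899729064))
(array([ 0.60791592, -0.03858993,  0.0113085 ]), np.float64(0.003347522836130193))
 shift [ 0.0835 -0.2523  0.1068] turn [-0.011  0.038  0.008]
```

```bash
echo '{"aperture": [0.4, 0.4, 0.4, 0.4, 0.4, 0.4, 0.4, 0.4, 0.4, 0.4], "tx": [0.75, 1.5, 2.25, 3, 3.5, 4, 4.25, 4.25, 4.25, 4.25], "ty": [-2, -4.25, -6.5, -8.5, -10.5, -11.75, -12.5, -12.75, -12.75, -12.75], "tz": [0, 0.25, 1, 2, 3.25, 4.25, 5, 5.35, 5.35, 5.35], "rx": [-0.02, -0.044, -0.044, -0.044, -0.044, -0.044, -0.044, -0.044, -0.044, -0.044], "ry": [0.08, 0.152, 0.152, 0.152, 0.152, 0.152, 0.152, 0.152, 0.152, 0.152], "rz": [0, 0.032, 0.032, 0.032, 0.032, 0.032, 0.032, 0.032, 0.032, 0.032]}' | python3 steer.py;python3 avg.py;python3 m.py;python3 -c "
from h import *
go([.66,-.134,.125],-17.4)
a=r.snapshot('top')[100:260,130:430,::-1];b=r.snapshot('scene')[140:300,110:410,::-1]
cv2.imwrite('pics/fin.png',cv2.resize(np.vstack([a,b]),None,fx=1.8,fy=1.8))"
```

```text
clock: 36.45
tool_pos: [0.6596, -0.137, 0.126]
eef_rot: [0.988, -0.153, 0.0, 0.001]
contact_force: [0.1, -1.0, -4.3]
opening: 0.652
finger_force: 55.0
t 36.9 AVG Mxyz(tool),Fz [ 1.9900e-02 -5.2000e-02  1.4000e-03 -3.7346e+00] sem [0.0075 0.0088 0.0099 0.1594]
t 36.95 tcp [ 0.6603 -0.1339  0.1249] R [[0.954, -0.299, -0.0], [-0.299, -0.954, -0.0], [-0.0, 0.0, -1.0]] F [-0.25 -0.73 -2.71] M [0.025 0.03  0.045] op 0.65 ff 55.0
M about tool x,y,z [ 0.015 -0.036 -0.045] yaw -17.4
 shift [-0.0002  0.0002 -0.0001] turn [ 0.  0. -0.]
```

View pics/fin.png

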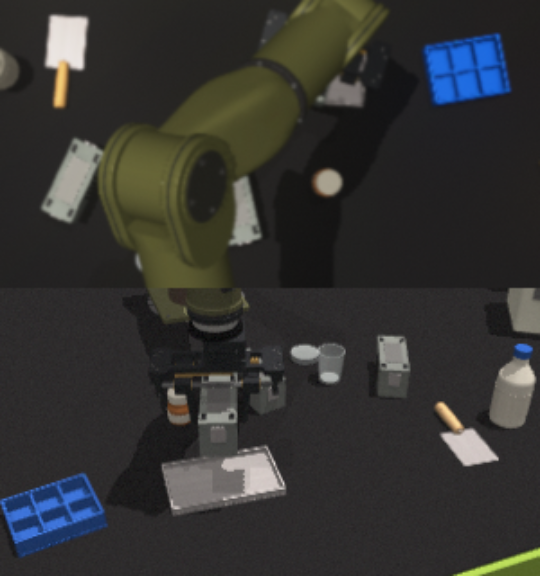

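The final view shows the right case level above the tray, with the left and middle cases upright and the bystanders undisturbed. I hand it in.

```bash
python3 -c "
from plant import r
print(r.finish_job())"
```

```text
the job is handed in; nothing more can be done
None
```

The right case is the one that rattles: it is held level about 9 cm above the middle of the tray; the left and middle cases tested empty and stand back upright within a few mm of where they were, and the job was handed in at about 37 s.

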